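# Open the steeping vessel and charge it with infuser cassettes

### The arm

A 6-joint arm with a two-finger parallel gripper is mounted at the origin on the work surface. World frame = base frame: x ahead of the robot, y to its left, z up, the work surface at z = 0. Lengths are in m, angles in rad, forces in N, time in s.
With the tool pointing down it reaches from about 0.4 to 0.825 m from the base axis. Payload 7 kg.
Tool frame: the origin (TCP) lies midway between the tips of the shut fingers; the grasp point (between the pads) lies hold_point_z behind it (hold_point_z is the distance from the TCP to the grasp point, in m); z points along the fingers, y is the line along which they close (so a half turn about z gives the same grasp; the last joint's range is limited). The gripper opens to 88 mm and grips with 3 to 60 N. Pads are 19 mm wide; open, the fingers measure 130 mm over their backs; the gripper's body (78 mm by 193 mm) begins 47 mm behind the grasp point.
Start: joints at [1.419, 0.359, 0.012, 0, -1.224, -0.288], TCP at [0.287, 0.611, 0.227] pointing down, gripper open.
Joint ranges: [-3.07, 3.07], [-1.43, 2.12], [-1.02, 1.25], [-3.03, 1.67], [-3.05, -0], [-3.03, 3.03]. Speed limits (rad/s): [2.39, 2.39, 3.01, 3.14, 3.14, 3.14].

### API

Orientations are given as [roll, pitch, yaw] about the fixed x, y, z axes, in that order (R = Rz(yaw) Ry(pitch) Rx(roll)).
In Python, from station import * gives the robot as it stands.
- The arm moves only by the tool apply_moves, never from a script. Its argument "steps" is a list of rows, each an object with "translation": the shift along the world's x, y, z scaled (see below), a list of three; "rotation": the turn, a rotation vector about the world's x, y, z scaled (see below), a list of three. A call has exactly 10 rows; each row is the pose to reach, as a shift and turn from the pose commanded when the call began; what a row does not reach only later rows make up. The controller multiplies each number of a shift by 250 mm and each number of a turn by 30 degrees. A row lasts 1/12 s, in which the tool goes at most 41.7 mm and 7.16 degrees, less where a joint would pass 70% of its speed; a pose out of reach is approached as far as the arm can. A call with a number of a shift or a turn outside -1 to 1 is refused whole. A call with a gripper value outside its range is refused whole. "jaw" is the closure, from -1 (fully open) to 1 (shut), so that 0 is half open, set as the call begins (left out, the last holds). The fingers move at their own pace and stop on an object; "newtons" is the grip in N (left out, the last holds). Time passes only in rows, so rows that repeat a pose let the fingers close, or fill a call up. It gives the time, the measured TCP pose, the force, the opening and the grip force at its end, in the units of the state.
- get_state(): the state, without advancing time (a new reading comes with each control period).
- grab_frame(name): name is "side" or "top"; returns the picture (384x512x3 uint8, blue, green, red); there is no depth.
- camera_model(name): a dict with "fx", "fy", "cx", "cy" (pixels), "xyz" and "rotation" of the camera in the world. Camera axes: x right, y down, z forward; pixel columns grow to the right and rows downward; lengths in m; the calibration is good to about 2 mm. A picture is of the moment at which its call begins. camera_model takes no time and is no camera call.
- job_done(): hands the job in; it is judged then, once.
The state is a dict: "t": time; "q": joint angles; "qd": joint speeds; "joint_efforts": joint torques, N m; "eef_pos": TCP position; "ee_rot": TCP orientation; "force": force on the tool from outside, world axes, zero at the start; "moment": the same for the moment, N m; "width": finger opening in m; "gripper_force": force on a finger pad.
Only numpy, scipy, OpenCV 4.12 (cv2) and the standard library are available. Lean on these libraries where they do the work, as an engineer would, in place of code of your own. Each camera call takes 0.05 s, during which the arm holds its last target. There are 200 camera calls.

### The job

First push the pale oak board square and flush into the corner of the dark wooden fence; then push the steeping vessel's sprung brass cap down against its catches, twist it counter-clockwise to free it without wrenching at the catches, and lay it, handle up, on the middle of that board. Finally drop every copper infuser cassette on the counter through the open mouth into the vessel, leaving the board flush, the cap on it, and the bottles and the white mortar bowl where they are.

Things in the scene. Friction and masses are not known exactly. Their poses are not given: they have to be found in the camera images.
- corner (a point): inner corner, at counter level, of the fixed dark wooden fence: two bars 35 mm high, 24 mm thick, joined in an L. One bar's inner face is the plane x = 0 of this frame and runs 230 mm towards -y; the other's is the plane y = 0 and runs 230 mm towards -x. The board belongs inside, at negative x and y. The frame turns with the fence (yaw up to 0.15 rad)
- board_c (a point): centre of the loose pale oak board, a slab 140 (its x) x 170 (its y) x 24 mm thick, about 0.45 kg, a darker stripe along each end. Too wide to grasp: push its edges. Flush in the corner its centre is at x = -70, y = -85 mm in the corner's frame, axes parallel (+x edge on one bar, +y edge on the other); it starts 45 to 85 mm out both ways, up to 0.3 rad askew
- mouth (a point): centre of the vessel's round mouth (84 mm clear), in its top deck 150 mm above the counter; z up, turns with the vessel. The vessel is a fixed aluminium canister 160 mm in diameter, its inner floor 145 mm below this point
- catch (a point): one of two dark steel catches on the vessel's deck, on the +x and -x sides of the mouth's frame, 51 to 73 mm from the axis, 44 mm wide, tops 28 mm above the deck (this point: middle of the top). Under each is a pocket, open below, that holds an ear of the cap: a lip 5 mm deep bars its counter-clockwise side (seen from above), a full stop its clockwise side
- cap_grip (a point): centre of the black grip bar, 60 (its x) x 16 (its y) x 30 mm high, on the loose brass cap, 0.25 kg. Disc below it: 94 mm diameter, 8 mm thick, top 15 mm and flat underside 23 mm below this point; two ears 24 mm wide reach 61 mm out along +x and -x. Locked, this point is 37 mm above the mouth. Press down 6.5 to 9 mm, turn 0.7 to 1.5 rad counter-clockwise, lift
- seat_ring (a joint): black sprung sealing ring round the mouth that bears the cap: how far it is pressed below its locked height (m), sprung at 1 N per mm on top of 8 N: 0 cap locked, 0.010 fully down, -0.003 when the cap is gone (its top is then 17 mm above the deck). 84 mm inside, 95 mm outside diameter
- vessel: the whole aluminium vessel with its two catches, fixed; origin at the centre of its underside, on the counter, 150 mm below the mouth, axes as the mouth's
- cap: the whole loose brass cap with its grip bar; origin at the centre of its underside, 23 mm below the centre of the grip bar, axes as there
- cas1_c (a point): centre of a copper infuser cassette: box 60 (its x) x 40 (its y) x 30 mm (its z, upright at the start), with dark slots on top and a steel band; 0.08 to 0.17 kg. May be absent
- cas2_c (a point): centre of a copper infuser cassette: box 60 (its x) x 40 (its y) x 30 mm (its z, upright at the start), with dark slots on top and a steel band; 0.08 to 0.17 kg. May be absent
- cas3_c (a point): centre of a copper infuser cassette: box 60 (its x) x 40 (its y) x 30 mm (its z, upright at the start), with dark slots on top and a steel band; 0.08 to 0.17 kg. May be absent
- cas4_c (a point): centre of a copper infuser cassette: box 60 (its x) x 40 (its y) x 30 mm (its z, upright at the start), with dark slots on top and a steel band; 0.08 to 0.17 kg. May be absent
- spirit_c (a point): amber bottle, 72 mm diameter, 200 mm high, point half-way up; bystander
- dropper_c (a point): small amber bottle with black cap, 44 mm diameter, 100 mm high, point half-way up; bystander
- mortar_c (a point): white ceramic mortar bowl, 100 mm diameter, 60 mm high, point half-way up; bystander
There are look-alikes about, which are no part of the job. What is shaped like the part that bears cas1_c but green or red is not meant.

How it is judged:
On the way, in this order (a step that is already met when the one before it is completed fails the run):
1. the board is square and flush in the fence corner (x of board_c in the frame of corner above -0.0735 m and y of board_c in the frame of corner above -0.0885 m and angle between the x axis of board_c and the x axis of corner, either way round below 0.035 rad and height (world z) of board_c below 0.02 m), for 0.2 s.
2. the cap, still in line with its catches, is pressed down against its spring (value of joint seat_ring above 0.005 m and angle between the x axis of cap_grip and the x axis of mouth, either way round below 0.12 rad), for 0.05 s.
3. the cap lies handle up on the middle of the board (x of cap_grip in the frame of board_c between -0.035 and 0.035 m and y of cap_grip in the frame of board_c between -0.05 and 0.05 m and z of cap_grip in the frame of board_c between 0.031 and 0.039 m and angle between cap_grip's own z axis and vertical below 0.06 rad and contact force between the fingers and anything else below 0.5 N), for 0.2 s.
4. every cassette is inside the vessel (horizontal distance between each of cas1_c, cas2_c, cas3_c, cas4_c and mouth below 0.077 m and z of each of cas1_c, cas2_c, cas3_c, cas4_c in the frame of mouth below 0 m), for 0.2 s.
At the end, for the whole second after the job is handed in: the board's edges lie within 3.5 mm of both fence bars and within 2 degrees of square; the cap lies flat, handle up, on the board, within 35 mm (board x) and 50 mm (board y) of its middle; every cassette present is inside the vessel with its centre below the mouth (all of step 1 and all of step 4 and x of cap_grip in the frame of board_c between -0.035 and 0.035 m and y of cap_grip in the frame of board_c between -0.05 and 0.05 m and z of cap_grip in the frame of board_c between 0.031 and 0.039 m and angle between cap_grip's own z axis and vertical below 0.06 rad); the robot touches nothing.
It fails at once if the cap is wrenched against the vessel with over 120 N (contact force between cap and vessel above 120 N).
It fails at once if the amber bottle is moved more than 30 mm (distance of spirit_c from where it was at the start of the episode above 0.03 m).
It fails at once if the small dropper bottle is moved more than 30 mm (distance of dropper_c from where it was at the start of the episode above 0.03 m).
It fails at once if the mortar bowl is moved more than 30 mm (distance of mortar_c from where it was at the start of the episode above 0.03 m).
Of cas1, cas2, cas3, cas4 only 2 to 4 are there at a start; the rules pass over those that are not, and their reading is None.
At some moment in a run one of cas1, cas2, cas3, cas4 may be knocked a few centimetres aside while the robot is not near it.
It also fails if it takes over 210 s, if anything falls off the work surface, if the arm or the gripper's body presses on something with over 40 N, if the wrist force passes 120 N, or if a joint passes its speed limit or range.

## Working session

There is one attempt and no reset: what is moved stays moved. The work goes in short steps, Python scripts to look and compute and a tool call to move; the robot and the scene stay as the last step left them, time stands still between calls to the robot, and variables do not carry over. Pictures are saved under pics/ and viewed, at most 14 in all, crops included, and the job is handed in when it is done.

Besides the shell and the picture viewer there is one more tool, called after "Request:" by a JSON object that holds its "api" and its "payload". apply_moves: Moves the arm, as the interface text tells. Shifts and turns lie within -1 to 1; 1 stands for 250 mm of shift or 30 degrees of turn. Its arguments: {"type":"object","properties":{"steps":{"type":"array"},"jaw":{"type":"number"},"newtons":{"type":"number"}},"required":["steps"]}

```bash
mkdir -p pics; ls; python3 - <<'E'
from station import *
import cv2
s=get_state();print({k:(v if not hasattr(v,'__len__') else [round(float(x),4) for x in v]) for k,v in s.items()})
for n in("top","side"):
    f=grab_frame(n);cv2.imwrite(f"pics/{n}0.png",f);print(n,camera_model(n))
try: print(hold_point_z)
except Exception as e: print(e)
E
```

```text
pics
{'t': 0.0, 'q': [1.4191, 0.3594, 0.0111, -0.0004, -1.2241, -0.2881], 'qd': [0.0003, 0.0016, 0.0006, -0.0015, -0.0004, -0.0015], 'joint_efforts': [0.0012, -58.2715, 29.3046, 6.9967, 0.007, -0.0002], 'eef_pos': [0.2872, 0.6104, 0.2256], 'ee_rot': [3.14, -0.0001, -0.4399], 'force': [-0.3306, -1.1469, 0.1345], 'moment': [-0.0041, 0.0279, -0.0175], 'gripper_force': 0.0, 'width': 0.08743637494443086}
top {'fx': 484.4324442431537, 'fy': 484.4324442431537, 'cx': 256.70296950041757, 'cy': 191.09764023681822, 'xyz': array([0.44504829, 0.03909529, 1.63394646]), 'rotation': array([-3.07564295e+00,  1.20157435e-03, -1.55147447e+00])}
side {'fx': 370.5035653107165, 'fy': 370.5035653107165, 'cx': 255.82183411997988, 'cy': 195.5365343726201, 'xyz': array([ 0.03505771, -0.66244486,  0.93607444]), 'rotation': array([-2.31545693,  0.01128808, -0.66916087])}
0.0188
```

```bash
python3 - <<'E'
import cv2
for n in("top","side"):
    f=cv2.imread(f"pics/{n}0.png");cv2.imwrite(f"pics/{n}0b.png",cv2.resize(f,(800,600),interpolation=cv2.INTER_CUBIC))
E
```

```text
(no output)
```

View pics/top0b.png

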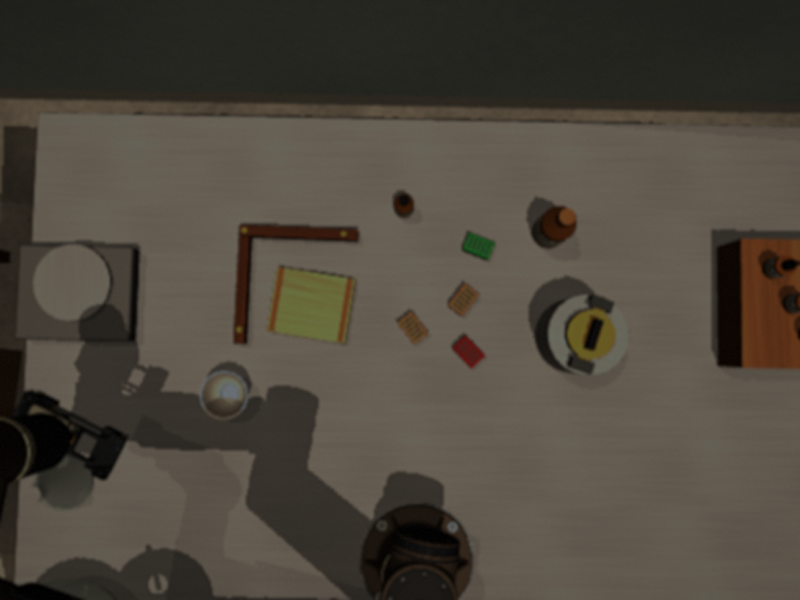

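View pics/side0b.png

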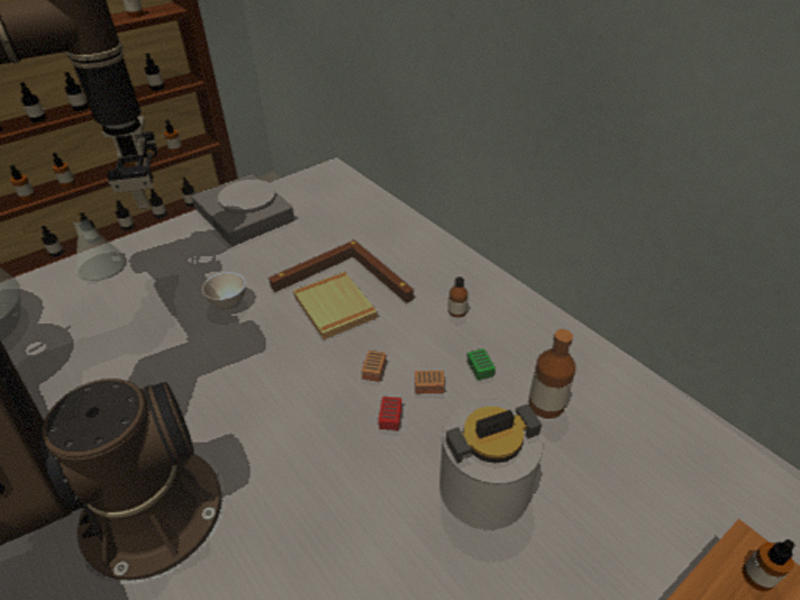

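The top view shows the fence corner at (245,230) and the board at (312,305). The vessel cap is at (592,333) with its grip at (594,333). The bowl is at (225,395), the spirit bottle at (556,226) and the dropper at (403,203). Four boxes could be cassettes: copper at (412,327) and (463,299), green at (478,245) and red at (468,350). Only the two copper ones fit; the crop below should confirm this.

```bash
cat > h.py <<'E'
from station import *
import cv2, numpy as np
from scipy.spatial.transform import Rotation as R
CM={n:camera_model(n) for n in("top","side")}
def ray(n,p,z):
    """pixels (N,2) -> world points on plane z"""
    c=CM[n];p=np.atleast_2d(np.asarray(p,float))
    d=np.c_[(p[:,0]-c["cx"])/c["fx"],(p[:,1]-c["cy"])/c["fy"],np.ones(len(p))]@R.from_euler("xyz",c["rotation"]).as_matrix().T
    return c["xyz"]+d*((z-c["xyz"][2])/d[:,2])[:,None]
def proj(n,P):
    c=CM[n];d=(np.atleast_2d(P)-c["xyz"])@R.from_euler("xyz",c["rotation"]).as_matrix()
    return np.c_[d[:,0]/d[:,2]*c["fx"]+c["cx"],d[:,1]/d[:,2]*c["fy"]+c["cy"]]
def blobs(f,lo,hi,amin=25,box=None):
    m=cv2.inRange(cv2.cvtColor(f,cv2.COLOR_BGR2HSV),lo,hi)
    if box is not None:
        k=np.zeros_like(m);x0,y0,x1,y1=box;k[y0:y1,x0:x1]=255;m&=k
    cs,_=cv2.findContours(m,cv2.RETR_EXTERNAL,cv2.CHAIN_APPROX_NONE)
    return [c[:,0,:] for c in cs if cv2.contourArea(c)>amin],m
def rect(pts):
    """min-area rectangle of world xy points (mm): centre, long side, short side, yaw(deg) of the long side"""
    (c,(w,h),a)=cv2.minAreaRect(np.float32(pts[:,:2]*1000))
    if h>w:w,h,a=h,w,a+90
    return np.round(c,1),round(w,1),round(h,1),round((a+90)%180-90,1)
E
python3 - <<'E'
from h import *
f=cv2.imread("pics/top0.png");hs=cv2.cvtColor(f,cv2.COLOR_BGR2HSV)
s=512/800
for n,p in dict(fence=(300,233),fence2=(243,290),board=(310,300),stripe=(275,300),cas=(410,322),cas2=(463,299),cap=(580,330),grip=(594,333),red=(468,350),deck=(560,340),catch=(600,302),counter=(350,400),bowl=(225,395)).items():
    x,y=int(p[0]*s),int(p[1]*s);print(n,hs[y,x])
c=f[100:250,130:420];cv2.imwrite("pics/crop0.png",cv2.convertScaleAbs(cv2.resize(c,(800,414),interpolation=cv2.INTER_CUBIC),alpha=2))
E
```

```text
fence [  9 199  55]
fence2 [  9 203  54]
board [ 29 117 105]
stripe [ 13 187 101]
cas [ 16 140  80]
cas2 [ 17 134  76]
cap [ 25 170 102]
grip [150  20  13]
red [  2 194  84]
deck [ 33  29 107]
catch [21 46 39]
counter [ 17  48 102]
bowl [106  28 118]
```

View pics/crop0.png

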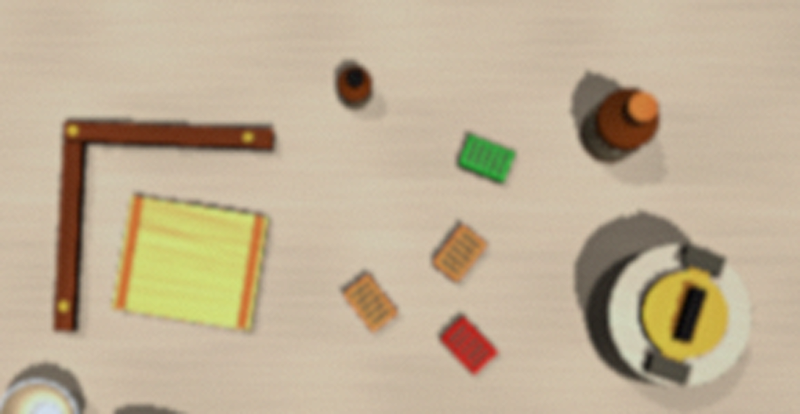

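The crop shows two copper cassettes at (370,302) and (460,252). The green box (487,158) and the red box (468,345) are the look-alikes. The grip bar lies along the line between the catches at (702,260) and (667,365), so the cap is locked.

```bash
cat > meas.py <<'E'
from h import *
def fit(p):  # total least squares line: point, direction
    v=cv2.fitLine(np.float32(p*1000),cv2.DIST_HUBER,0,.01,.01).ravel();return v[2:],v[:2]
def fence(f):
    b,m=blobs(f,(3,150,30),(13,255,85),200,(140,130,240,230))
    c=max(b,key=len);P=ray("top",c,.035)[:,:2]
    # outer edges = extreme +x points per y bin, extreme +y points per x bin
    cx,cy=P[:,0].max(),P[:,1].max()
    top=np.array([P[(abs(P[:,1]-y)<.003)][:,0].max() for y in np.arange(cy-.22,cy-.03,.004)]);ty=np.arange(cy-.22,cy-.03,.004)
    lef=np.array([P[(abs(P[:,0]-x)<.003)][:,1].max() for x in np.arange(cx-.22,cx-.03,.004)]);lx=np.arange(cx-.22,cx-.03,.004)
    px=fit(np.c_[top,ty]);py=fit(np.c_[lx,lef]);return px,py
def board(f,box=(140,130,240,240)):
    m1=blobs(f,(9,90,88),(40,255,255),10,box)[1]
    c=max(cv2.findContours(m1,cv2.RETR_EXTERNAL,cv2.CHAIN_APPROX_NONE)[0],key=cv2.contourArea)[:,0,:]
    return rect(ray("top",cv2.convexHull(c)[:,0,:],.024)),ray("top",cv2.boxPoints(cv2.minAreaRect(c)),.024)
if __name__=="__main__":
    f=cv2.imread("pics/top0.png")
    for q,nm in zip(fence(f),("x-bar","y-bar")):print(nm,q[0],np.degrees(np.arctan2(q[1][1],q[1][0])))
    r,c=board(f);print("board",r,np.round(c*1000))
    for b in blobs(f,(13,100,50),(20,255,95),25,(240,120,340,235))[0]:
        print("cas",rect(ray("top",b,.03)),b.mean(0))
    b,_=blobs(f,(20,130,60),(32,255,255),100,(340,180,410,250))
    h=cv2.convexHull(np.vstack(b));e=cv2.fitEllipse(h);print("cap disc",ray("top",e[0],.172)*1000,e)
    b,_=blobs(f,(0,0,0),(180,255,28),10,(365,195,395,232))
    for q in b:print("grip",rect(ray("top",q,.202)),len(q))
    b,_=blobs(f,(0,0,25),(180,120,60),10,(340,180,410,250))
    for q in b:print("dark",rect(ray("top",q,.178)),len(q))
    b,m=blobs(f,(15,0,85),(60,60,255),300,(345,180,405,245))
    for q in b:
        h=cv2.convexHull(q);e=cv2.fitEllipse(h);print("deck",ray("top",e[0],.15)*1000,e)
    b,m=blobs(f,(90,0,60),(120,255,255),100,(115,230,170,275))
    for q in b:print("bowl",rect(ray("top",q,.06)))
    for nm,p,z in(("dropper cap",(403,200),.1),("spirit top",(567,216),.2)):print(nm,ray("top",np.array(p)*.64,z)*1000)
E
python3 meas.py
```

```text
x-bar [697.49133 282.1041 ] 88.73738
y-bar [575.2397  390.05228] -1.0874738
board (array([534.5, 237.1]), 167.7, 138.3, 81.9) [[478. 329.  24.]
 [615. 311.  24.]
 [591. 144.  24.]
 [454. 163.  24.]]
cas (array([491. ,  18.6]), 61.5, 39.8, 37.9) [263.62962963 209.59259259]
cas (array([552.4, -88.2]), 60.4, 40.3, -37.6) [296.26666667 191.31111111]
cap disc [[ 481.3173655  -323.40232925  172.        ]] ((377.7520446777344, 213.3647003173828), (29.83550453186035, 33.701107025146484), 10.870729446411133)
grip (array([ 480.6, -320.3]), 54.4, 16.7, -18.2) 41
dark (array([ 433. , -290.6]), 77.7, 34.1, 45.7) 59
dark (array([ 506.6, -265.2]), 167.0, 135.9, -33.3) 200
deck [[ 487.98880094 -291.76698682  150.        ]] ((365.634521484375, 211.1279754638672), (28.09610366821289, 43.95063018798828), 13.250382423400879)
deck [[ 456.38616073 -334.40137852  150.        ]] ((379.54296875, 221.74136352539062), (64.08966827392578, 97.74772644042969), 23.21066665649414)
dropper cap [[748.75104511  42.91128341 100.        ]]
spirit top [[ 704.01913034 -271.41315479  200.        ]]
```

Request:
{"api": "apply_moves", "payload": {"steps": [{"translation":[0.05,-0.1,0.04],"rotation":[0,0,0.1]},{"translation":[0.1,-0.25,0.04],"rotation":[0,0,0.3]},{"translation":[0.15,-0.4,0],"rotation":[0,0,0.5]},{"translation":[0.2,-0.55,0],"rotation":[0,0,0.7]},{"translation":[0.25,-0.7,0],"rotation":[0,0,0.8]},{"translation":[0.3,-0.85,0],"rotation":[0,0,0.8]},{"translation":[0.32,-1,0],"rotation":[0,0,0.8]},{"translation":[0.32,-1,0],"rotation":[0,0,0.8]},{"translation":[0.32,-1,0],"rotation":[0,0,0.8]},{"translation":[0.32,-1,0],"rotation":[0,0,0.8]}], "jaw": 0, "newtons": 20}}

```text
t: 0.93
eef_pos: [0.3676, 0.3608, 0.2268]
ee_rot: [-3.141, -0.0, -0.022]
force: [-0.0, 0.2, -0.2]
width: 0.0439
gripper_force: 0.0
```

```bash
python3 - <<'E'
from h import *
# bowl and spirit/vessel silhouettes
f=cv2.imread("pics/top0.png")
for p in((225,395),(200,395),(250,395)):print(ray("top",np.array(p)*.64,.06)[0]*1000)
print("catches",[ray("top",(np.array(p)/800*290+np.array([130,100])),.178)[0]*1000 for p in((702,260),(667,367))])
print("grip ends",[ray("top",(np.array(p)/800*290+np.array([130,100])),.202)[0]*1000 for p in((697,288),(680,342))])
s=get_state();print(s["eef_pos"],s["ee_rot"],s["force"])
E
```

```text
[342.25296463 403.08432744  60.        ]
[341.2504196 454.7689277  60.       ]
[343.25543056 351.40380511  60.        ]
catches [array([ 539.04805316, -341.97485202,  178.        ]), array([ 421.9654458 , -304.23354845,  178.        ])]
grip ends [array([ 507.33432823, -330.39656752,  202.        ]), array([ 449.2424518 , -312.36351285,  202.        ])]
[0.36757264 0.36084235 0.22677645] [-3.14097745e+00 -2.68877102e-04 -2.15200966e-02] [-0.03339039  0.23277172 -0.22730993]
```

Request:
{"api": "apply_moves", "payload": {"steps": [{"translation":[0.08,-0.15,0],"rotation":[0,0,0]},{"translation":[0.16,-0.3,0],"rotation":[0,0,0]},{"translation":[0.24,-0.464,-0.05],"rotation":[0,0,0]},{"translation":[0.24,-0.464,-0.2],"rotation":[0,0,0]},{"translation":[0.24,-0.464,-0.35],"rotation":[0,0,0]},{"translation":[0.24,-0.464,-0.5],"rotation":[0,0,0]},{"translation":[0.24,-0.464,-0.65],"rotation":[0,0,0]},{"translation":[0.24,-0.464,-0.78],"rotation":[0,0,0]},{"translation":[0.24,-0.464,-0.856],"rotation":[0,0,0]},{"translation":[0.24,-0.464,-0.856],"rotation":[0,0,0]}]}}

```text
t: 1.77
eef_pos: [0.4254, 0.2434, 0.0081]
ee_rot: [3.135, 0.005, -0.021]
force: [-0.4, -0.5, -0.1]
width: 0.0438
gripper_force: 0.0
```

Request:
{"api": "apply_moves", "payload": {"steps": [{"translation":[0.03,0,0],"rotation":[0,0,0]},{"translation":[0.07,0,0],"rotation":[0,0,0]},{"translation":[0.11,0,0],"rotation":[0,0,0]},{"translation":[0.15,0,0],"rotation":[0,0,0]},{"translation":[0.19,0,0],"rotation":[0,0,0]},{"translation":[0.23,0,0],"rotation":[0,0,0]},{"translation":[0.27,0,0],"rotation":[0,0,0]},{"translation":[0.31,0,0],"rotation":[0,0,0]},{"translation":[0.34,0,0],"rotation":[0,0,0]},{"translation":[0.36,0,0],"rotation":[0,0,0]}]}}

```text
t: 2.6
eef_pos: [0.5186, 0.2447, 0.0126]
ee_rot: [-3.141, -0.0, -0.021]
force: [-3.9, -0.3, 3.3]
width: 0.0439
gripper_force: 1.7
```

```bash
python3 - <<'E'
from meas import *
s=get_state();print(s["eef_pos"],s["force"])
f=grab_frame("top");cv2.imwrite("pics/t1.png",f)
c=f[110:260,130:330];cv2.imwrite("pics/t1c.png",cv2.convertScaleAbs(cv2.resize(c,(800,600),interpolation=cv2.INTER_CUBIC),alpha=1.8))
print(board(f))
E
```

```text
[0.51855027 0.24471976 0.01257853] [-3.92792528 -0.25827243  3.32023214]
((array([616.1, 234.2]), 152.0, 109.6, 86.7), array([[0.56573116, 0.31227558, 0.024     ],
       [0.67526656, 0.30719813, 0.024     ],
       [0.66643064, 0.1553314 , 0.024     ],
       [0.5569988 , 0.16107969, 0.024     ]]))
```

View pics/t1c.png

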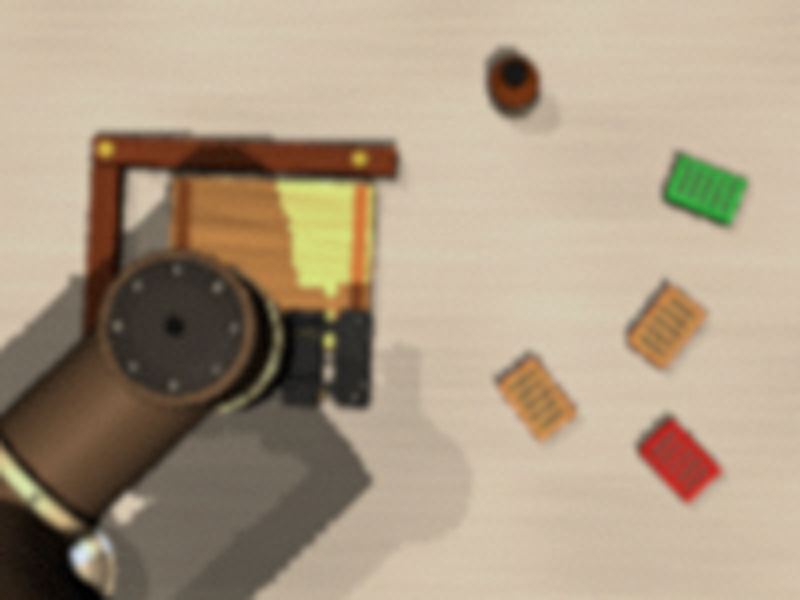

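The picture shows the board nearly against the upper bar, with a gap of a few mm at y≈178, and the arm behind it at (170,325). I'll push on gently.

Request:
{"api": "apply_moves", "payload": {"steps": [{"translation":[0.004,0,0],"rotation":[0,0,0]},{"translation":[0.008,0,0],"rotation":[0,0,0]},{"translation":[0.012,0,0],"rotation":[0,0,0]},{"translation":[0.016,0,0],"rotation":[0,0,0]},{"translation":[0.02,0,0],"rotation":[0,0,0]},{"translation":[0.022,0,0],"rotation":[0,0,0]},{"translation":[0.024,0,0],"rotation":[0,0,0]},{"translation":[0.024,0,0],"rotation":[0,0,0]},{"translation":[0.024,0,0],"rotation":[0,0,0]},{"translation":[0.024,0,0],"rotation":[0,0,0]}]}}

```text
t: 3.48
eef_pos: [0.5234, 0.2447, 0.0125]
ee_rot: [3.142, -0.0, -0.021]
force: [-1.2, 0.3, -0.3]
width: 0.0437
gripper_force: 0.6
```

Request:
{"api": "apply_moves", "payload": {"steps": [{"translation":[0.004,0,0],"rotation":[0,0,0]},{"translation":[0.004,0,0],"rotation":[0,0,0]},{"translation":[0.008,0,0],"rotation":[0,0,0]},{"translation":[0.008,0,0],"rotation":[0,0,0]},{"translation":[0.012,0,0],"rotation":[0,0,0]},{"translation":[0.012,0,0],"rotation":[0,0,0]},{"translation":[0.016,0,0],"rotation":[0,0,0]},{"translation":[0.016,0,0],"rotation":[0,0,0]},{"translation":[0.016,0,0],"rotation":[0,0,0]},{"translation":[0.016,0,0],"rotation":[0,0,0]}]}}

```text
t: 4.32
eef_pos: [0.5256, 0.2444, 0.0125]
ee_rot: [3.141, 0.003, -0.021]
force: [-10.1, 2.5, 6.1]
width: 0.0438
gripper_force: 5.5
```

Request:
{"api": "apply_moves", "payload": {"steps": [{"translation":[-0.05,0,0],"rotation":[0,0,0]},{"translation":[-0.05,0,0.16],"rotation":[0,0,0]},{"translation":[-0.05,0,0.32],"rotation":[0,0,0]},{"translation":[0.02,-0.1,0.32],"rotation":[0,0,-0.2]},{"translation":[0.1,-0.2,0.32],"rotation":[0,0,-0.4]},{"translation":[0.2,-0.3,0.32],"rotation":[0,0,-0.6]},{"translation":[0.25,-0.4,0.32],"rotation":[0,0,-0.8]},{"translation":[0.3,-0.48,0.32],"rotation":[0,0,-1]},{"translation":[0.3,-0.48,0.32],"rotation":[0,0,-1]},{"translation":[0.3,-0.48,0.32],"rotation":[0,0,-1]}]}}

```text
t: 5.15
eef_pos: [0.6034, 0.1236, 0.0927]
ee_rot: [-3.141, -0.001, -0.546]
force: [-0.7, -0.2, -0.4]
width: 0.0441
gripper_force: 0.0
```

Request:
{"api": "apply_moves", "payload": {"steps": [{"translation":[0,0,0],"rotation":[0,0,-0.2]},{"translation":[0,0,0],"rotation":[0,0,-0.4]},{"translation":[0,0,0],"rotation":[0,0,-0.6]},{"translation":[0,0,0],"rotation":[0,0,-0.8]},{"translation":[0,0,0],"rotation":[0,0,-1]},{"translation":[0,0,0],"rotation":[0,0,-1]},{"translation":[0,0,0],"rotation":[0,0,-1]},{"translation":[0,0,0],"rotation":[0,0,-1]},{"translation":[0,0,0],"rotation":[0,0,-1]},{"translation":[0,0,0],"rotation":[0,0,-1]}]}}

```text
t: 5.98
eef_pos: [0.6024, 0.1249, 0.0926]
ee_rot: [-3.141, -0.0, -1.066]
force: [0.2, -0.5, 0.3]
width: 0.044
gripper_force: 0.0
```

Request:
{"api": "apply_moves", "payload": {"steps": [{"translation":[0,0,0],"rotation":[0,0,-0.2]},{"translation":[0,0,0],"rotation":[0,0,-0.4]},{"translation":[0,0,0],"rotation":[0,0,-0.6]},{"translation":[0,0,0],"rotation":[0,0,-0.8]},{"translation":[0,0,0],"rotation":[0,0,-1]},{"translation":[0,0,0],"rotation":[0,0,-1]},{"translation":[0,0,-0.1],"rotation":[0,0,-1]},{"translation":[0,0,-0.2],"rotation":[0,0,-1]},{"translation":[0,0,-0.32],"rotation":[0,0,-1]},{"translation":[0,0,-0.32],"rotation":[0,0,-1]}]}}

```text
t: 6.82
eef_pos: [0.5989, 0.1232, 0.0074]
ee_rot: [3.134, -0.003, -1.589]
force: [-1.7, -0.4, -0.5]
width: 0.0435
gripper_force: 0.0
```

```bash
python3 - <<'E'
from meas import *
s=get_state();print(s["eef_pos"],s["ee_rot"],s["q"])
f=grab_frame("top");cv2.imwrite("pics/t2.png",f)
c=f[110:260,130:330];cv2.imwrite("pics/t2c.png",cv2.convertScaleAbs(cv2.resize(c,(800,600),interpolation=cv2.INTER_CUBIC),alpha=1.8))
print(board(f))
E
```

```text
[0.5988856  0.12319525 0.00739297] [ 3.13406106 -0.00315837 -1.58894783] [ 0.52120301  0.47825017 -0.36837805 -0.00173231 -0.73225333 -0.53807345]
((array([665.6, 280. ]), 79.1, 33.2, -62.1), array([[0.66167665, 0.32274782, 0.024     ],
       [0.69879765, 0.25278401, 0.024     ],
       [0.66938363, 0.23723148, 0.024     ],
       [0.63234886, 0.30713201, 0.024     ]]))
```

View pics/t2c.png

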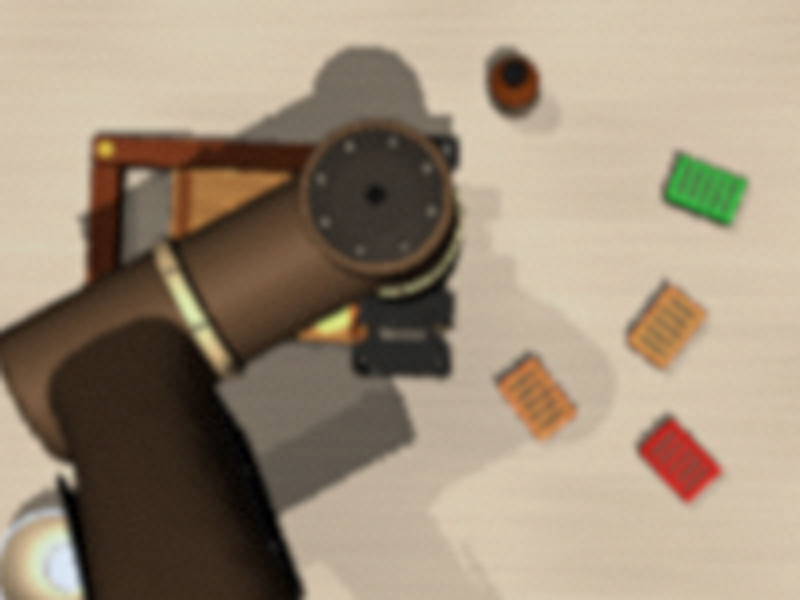

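The view shows the gripper on the board's -y side at (400,330). The board is still against the upper bar, and nothing else has been disturbed. Next is the push along +y.

Request:
{"api": "apply_moves", "payload": {"steps": [{"translation":[0,0.02,0],"rotation":[0,0,0]},{"translation":[0,0.05,0],"rotation":[0,0,0]},{"translation":[0.001,0.08,0],"rotation":[0,0,0]},{"translation":[0.001,0.11,0],"rotation":[0,0,0]},{"translation":[0.002,0.14,0],"rotation":[0,0,0]},{"translation":[0.003,0.17,0],"rotation":[0,0,0]},{"translation":[0.004,0.2,0],"rotation":[0,0,0]},{"translation":[0.004,0.22,0],"rotation":[0,0,0]},{"translation":[0.005,0.23,0],"rotation":[0,0,0]},{"translation":[0.005,0.24,0],"rotation":[0,0,0]}]}}

```text
t: 7.7
eef_pos: [0.6035, 0.1851, 0.0125]
ee_rot: [3.141, -0.0, -1.591]
force: [0.1, -4.0, 2.7]
width: 0.0441
gripper_force: 1.7
```

Request:
{"api": "apply_moves", "payload": {"steps": [{"translation":[0,0.002,0],"rotation":[0,0,0]},{"translation":[0,0.004,0],"rotation":[0,0,0]},{"translation":[0,0.006,0],"rotation":[0,0,0]},{"translation":[0,0.008,0],"rotation":[0,0,0]},{"translation":[0,0.01,0],"rotation":[0,0,0]},{"translation":[0,0.012,0],"rotation":[0,0,0]},{"translation":[0,0.012,0],"rotation":[0,0,0]},{"translation":[0,0.012,0],"rotation":[0,0,0]},{"translation":[0,0.012,0],"rotation":[0,0,0]},{"translation":[0,0.012,0],"rotation":[0,0,0]}]}}

```text
t: 8.53
eef_pos: [0.6036, 0.1878, 0.0124]
ee_rot: [3.141, 0.0, -1.592]
force: [-0.5, -2.6, 0.5]
width: 0.0441
gripper_force: 1.1
```

Request:
{"api": "apply_moves", "payload": {"steps": [{"translation":[0,0.004,0],"rotation":[0,0,0]},{"translation":[0,0.006,0],"rotation":[0,0,0]},{"translation":[0,0.008,0],"rotation":[0,0,0]},{"translation":[0,0.01,0],"rotation":[0,0,0]},{"translation":[0,0.012,0],"rotation":[0,0,0]},{"translation":[0,0.014,0],"rotation":[0,0,0]},{"translation":[0,0.016,0],"rotation":[0,0,0]},{"translation":[0,0.016,0],"rotation":[0,0,0]},{"translation":[0,0.016,0],"rotation":[0,0,0]},{"translation":[0,0.016,0],"rotation":[0,0,0]}]}}

```text
t: 9.37
eef_pos: [0.6035, 0.1884, 0.0125]
ee_rot: [3.14, -0.004, -1.592]
force: [4.0, -16.5, 1.1]
width: 0.0438
gripper_force: 8.3
```

Request:
{"api": "apply_moves", "payload": {"steps": [{"translation":[0,-0.06,0],"rotation":[0,0,0]},{"translation":[0,-0.06,0.12],"rotation":[0,0,0]},{"translation":[0,-0.06,0.28],"rotation":[0,0,0]},{"translation":[-0.05,-0.06,0.43],"rotation":[0,0,-0.2]},{"translation":[-0.1,-0.1,0.57],"rotation":[0,0,-0.4]},{"translation":[-0.15,-0.2,0.68],"rotation":[0,0,-0.6]},{"translation":[-0.2,-0.3,0.78],"rotation":[0,0,-0.8]},{"translation":[-0.25,-0.4,0.88],"rotation":[0,0,-1]},{"translation":[-0.3,-0.5,0.96],"rotation":[0,0,-1]},{"translation":[-0.3,-0.6,1],"rotation":[0,0,-1]}]}}

```text
t: 10.2
eef_pos: [0.5279, 0.0412, 0.2662]
ee_rot: [-3.139, 0.005, -2.115]
force: [1.3, -0.3, -0.8]
width: 0.0441
gripper_force: 0.0
```

Request:
{"api": "apply_moves", "payload": {"steps": [{"translation":[0,-0.12,0],"rotation":[0,0,-0.2]},{"translation":[0,-0.25,0],"rotation":[0,0,-0.4]},{"translation":[0,-0.38,0],"rotation":[0,0,-0.6]},{"translation":[0,-0.5,0],"rotation":[0,0,-0.8]},{"translation":[0,-0.6,0],"rotation":[0,0,-1]},{"translation":[0,-0.6,0],"rotation":[0,0,-1]},{"translation":[0,-0.6,0],"rotation":[0,0,-1]},{"translation":[0,-0.6,0],"rotation":[0,0,-1]},{"translation":[0,-0.6,0],"rotation":[0,0,-1]},{"translation":[0,-0.6,0],"rotation":[0,0,-1]}]}}

```text
t: 11.03
eef_pos: [0.5288, -0.1073, 0.2626]
ee_rot: [3.142, 0.001, -2.637]
force: [-0.4, 1.0, 0.5]
width: 0.0437
gripper_force: 0.0
```

```bash
python3 - <<'E'
from meas import *
s=get_state();print(s["eef_pos"],s["ee_rot"],s["force"])
f=grab_frame("top");cv2.imwrite("pics/t3.png",f);g=grab_frame("side");cv2.imwrite("pics/s3.png",g)
c=f[110:260,130:430];c=cv2.resize(c,(800,400),interpolation=cv2.INTER_CUBIC)
d=cv2.resize(g[80:330,180:380][40:210],(800,680))[:, :]
cv2.imwrite("pics/t3c.png",cv2.convertScaleAbs(c,alpha=1.8))
cv2.imwrite("pics/s3c.png",cv2.convertScaleAbs(cv2.resize(g[240:340,270:400],(780,600),interpolation=cv2.INTER_CUBIC),alpha=1.8))
print(board(f))
for q,nm in zip(fence(f),("x-bar","y-bar")):print(nm,q[0],np.degrees(np.arctan2(q[1][1],q[1][0])))
E
```

```text
[ 0.52880491 -0.10734076  0.26263643] [ 3.14150249e+00  5.26721347e-04 -2.63694000e+00] [-0.43426114  0.96660439  0.49889202]
((array([605.9, 284.9]), 169.8, 138.5, 89.0), array([[0.538129  , 0.37028222, 0.024     ],
       [0.67667713, 0.36969007, 0.024     ],
       [0.6735862 , 0.19920558, 0.024     ],
       [0.53510851, 0.20075585, 0.024     ]]))
x-bar [697.0334  267.77838] 88.69083
y-bar [576.76636 389.84207] -1.0440093
```

View pics/t3c.png

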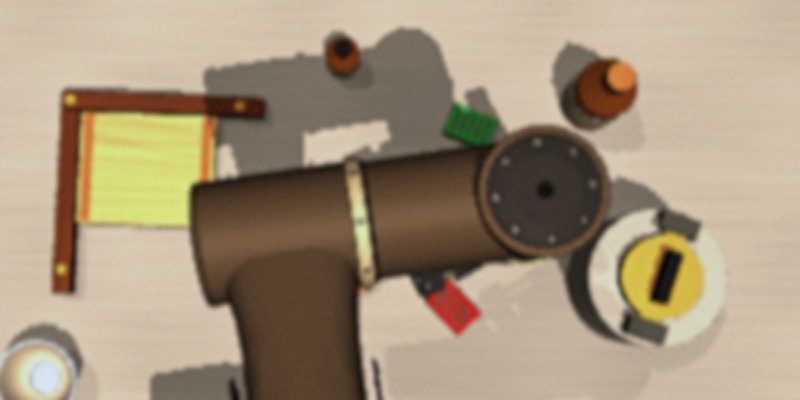

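View pics/s3c.png

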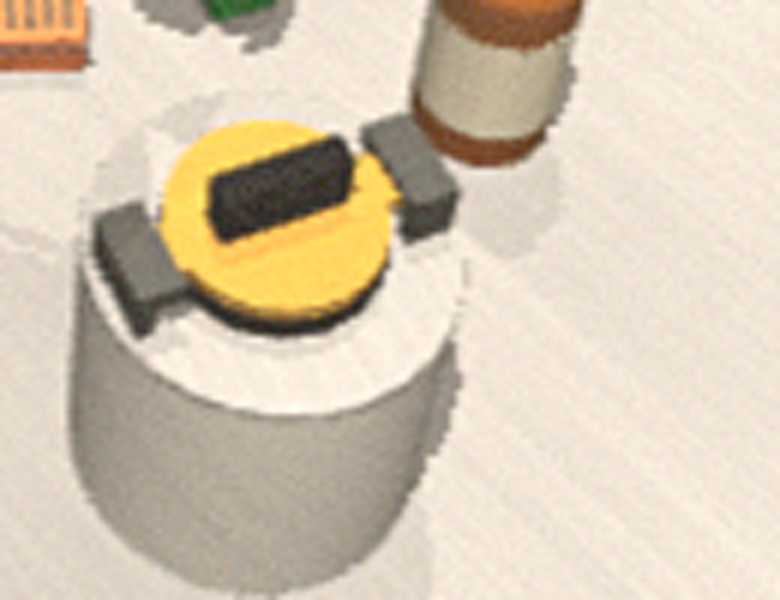

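The top crop shows the board touching both bars (corner at (78,112)). The side crop shows the cap locked: black grip centre (282,190), catches at (140,265) and (410,175).

```bash
python3 - <<'E'
from meas import *
f=cv2.imread("pics/top0.png");g=cv2.imread("pics/side0.png")
for n,im,box in(("top",f,(345,185,410,245)),("side",g,(280,250,350,300))):
    b,m=blobs(im,(18,120,60),(34,255,255),30,box)
    P=ray(n,cv2.convexHull(np.vstack(b))[:,0,:],.172)[:,:2]*1000
    c=np.array([481,-322.])
    for _ in range(8): # algebraic circle fit, drop ears/outliers
        r=np.linalg.norm(P-c,axis=1);k=abs(r-47)<(6 if _<3 else 3)
        A=np.c_[2*P[k],np.ones(k.sum())];s=np.linalg.lstsq(A,(P[k]**2).sum(1),rcond=None)[0];c=s[:2]
    print(n,"disc",c,np.sqrt(s[2]+c@c),k.sum())
b,m=blobs(g,(0,0,0),(180,255,35),20,(300,255,335,290))
q=max(b,key=len);print("grip side px",q.min(0),q.max(0),"proj of grip centre guess",proj("side",[.4805,-.3225,.187]),cv2.minAreaRect(q))
E
```

```text
top disc [ 478.96397208 -322.65772899] 46.62226676433401 18
side disc [ 476.4414851  -327.04751429] 47.26805497440716 18
grip side px [305 264] [328 279] proj of grip centre guess [[315.92783195 269.83697183]] ((316.566162109375, 271.270751953125), (9.429903030395508, 24.40680694580078), 70.55996704101562)
```

Request:
{"api": "apply_moves", "payload": {"steps": [{"translation":[-0.03,-0.12,0],"rotation":[0,0,-0.2]},{"translation":[-0.06,-0.24,0],"rotation":[0,0,-0.4]},{"translation":[-0.09,-0.36,0],"rotation":[0,0,-0.6]},{"translation":[-0.12,-0.48,0],"rotation":[0,0,-0.8]},{"translation":[-0.15,-0.6,0],"rotation":[0,0,-1]},{"translation":[-0.17,-0.72,0],"rotation":[0,0,-1]},{"translation":[-0.19,-0.8,0],"rotation":[0,0,-1]},{"translation":[-0.197,-0.857,0],"rotation":[0,0,-1]},{"translation":[-0.197,-0.857,0],"rotation":[0,0,-1]},{"translation":[-0.197,-0.857,0],"rotation":[0,0,-1]}]}}

```text
t: 11.97
eef_pos: [0.4794, -0.3227, 0.2622]
ee_rot: [3.141, -0.0, 3.12]
force: [-0.1, 0.3, -0.7]
width: 0.0438
gripper_force: 0.0
```

Request:
{"api": "apply_moves", "payload": {"steps": [{"translation":[0,0,0],"rotation":[0,0,-0.2]},{"translation":[0,0,0],"rotation":[0,0,-0.4]},{"translation":[0,0,0],"rotation":[0,0,-0.563]},{"translation":[0,0,-0.06],"rotation":[0,0,-0.563]},{"translation":[0,0,-0.12],"rotation":[0,0,-0.563]},{"translation":[0,0,-0.18],"rotation":[0,0,-0.563]},{"translation":[0,0,-0.22],"rotation":[0,0,-0.563]},{"translation":[0,0,-0.22],"rotation":[0,0,-0.563]},{"translation":[0,0,-0.22],"rotation":[0,0,-0.563]},{"translation":[0,0,-0.22],"rotation":[0,0,-0.563]}]}}

```text
t: 12.8
eef_pos: [0.4801, -0.3224, 0.2085]
ee_rot: [-3.141, 0.001, 2.827]
force: [-0.2, -0.8, 0.3]
width: 0.0437
gripper_force: 0.0
```

```bash
python3 - <<'E'
from h import *
s=get_state();print(s["eef_pos"],s["ee_rot"],s["force"])
g=grab_frame("side");cv2.imwrite("pics/s4.png",g)
cv2.imwrite("pics/s4c.png",cv2.convertScaleAbs(cv2.resize(g[200:330,250:400],(690,598),interpolation=cv2.INTER_CUBIC),alpha=1.8))
E
```

```text
[ 0.48007868 -0.32238948  0.20851866] [-3.14128454e+00  1.19700417e-03  2.82672084e+00] [-0.16110083 -0.8016537   0.34265233]
```

View pics/s4c.png

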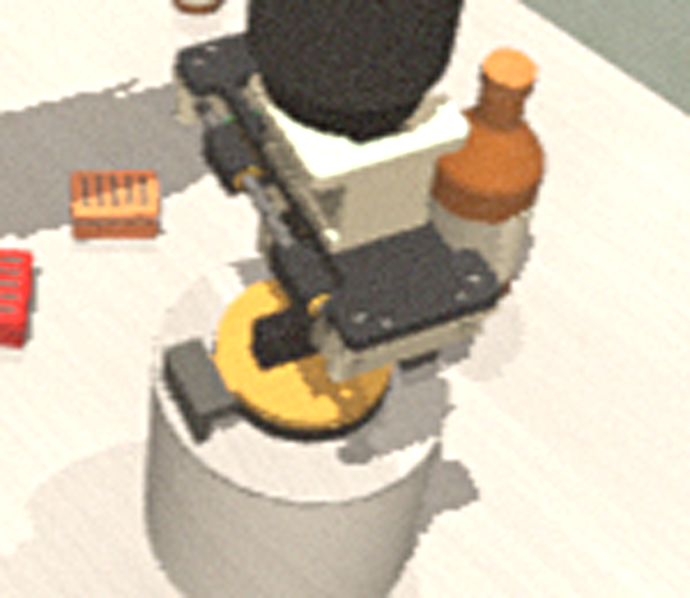

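The fingers straddle the black grip bar (at about (285,335)) above the locked cap. I'll descend and close.

Request:
{"api": "apply_moves", "payload": {"steps": [{"translation":[0,0,-0.03],"rotation":[0,0,0]},{"translation":[0,0,-0.06],"rotation":[0,0,0]},{"translation":[0,0,-0.09],"rotation":[0,0,0]},{"translation":[0,0,-0.11],"rotation":[0,0,0]},{"translation":[0,0,-0.12],"rotation":[0,0,0]},{"translation":[0,0,-0.13],"rotation":[0,0,0]},{"translation":[0,0,-0.13],"rotation":[0,0,0]},{"translation":[0,0,-0.13],"rotation":[0,0,0]},{"translation":[0,0,-0.13],"rotation":[0,0,0]},{"translation":[0,0,-0.13],"rotation":[0,0,0]}]}}

```text
t: 13.68
eef_pos: [0.4796, -0.3226, 0.1754]
ee_rot: [-3.142, 0.001, 2.826]
force: [0.4, -1.0, -0.1]
width: 0.0439
gripper_force: 0.0
```

Request:
{"api": "apply_moves", "payload": {"steps": [{"translation":[0,0,0],"rotation":[0,0,0]},{"translation":[0,0,0],"rotation":[0,0,0]},{"translation":[0,0,0],"rotation":[0,0,0]},{"translation":[0,0,0],"rotation":[0,0,0]},{"translation":[0,0,0],"rotation":[0,0,0]},{"translation":[0,0,0],"rotation":[0,0,0]},{"translation":[0,0,0],"rotation":[0,0,0]},{"translation":[0,0,0],"rotation":[0,0,0]},{"translation":[0,0,0],"rotation":[0,0,0]},{"translation":[0,0,0],"rotation":[0,0,0]}], "jaw": 1, "newtons": 35}}

```text
t: 14.52
eef_pos: [0.479, -0.3234, 0.1751]
ee_rot: [-3.14, -0.0, 2.826]
force: [-1.4, -4.9, -1.1]
width: 0.0156
gripper_force: 35.0
```

```bash
python3 - <<'E'
from h import *
s=get_state();print(s["eef_pos"],s["ee_rot"],s["force"],s["moment"])
E
```

```text
[ 0.47898644 -0.32337946  0.17512883] [-3.14025168e+00 -3.58422243e-04  2.82615618e+00] [-1.40870116 -4.92388987 -1.07940189] [-1.73886574  0.25781076  0.26127348]
```

Request:
{"api": "apply_moves", "payload": {"steps": [{"translation":[-0.001,-0.004,-0.004],"rotation":[0,0,0]},{"translation":[-0.001,-0.004,-0.008],"rotation":[0,0,0]},{"translation":[-0.001,-0.004,-0.012],"rotation":[0,0,0]},{"translation":[-0.001,-0.004,-0.016],"rotation":[0,0,0]},{"translation":[-0.001,-0.004,-0.02],"rotation":[0,0,0]},{"translation":[-0.001,-0.004,-0.024],"rotation":[0,0,0]},{"translation":[-0.001,-0.004,-0.028],"rotation":[0,0,0]},{"translation":[-0.001,-0.004,-0.032],"rotation":[0,0,0]},{"translation":[-0.001,-0.004,-0.032],"rotation":[0,0,0]},{"translation":[-0.001,-0.004,-0.032],"rotation":[0,0,0]}]}}

```text
t: 15.35
eef_pos: [0.4791, -0.3237, 0.1685]
ee_rot: [-3.141, 0.001, 2.826]
force: [-3.9, 2.4, 11.4]
width: 0.0161
gripper_force: 35.0
```

```bash
python3 - <<'E'
from h import *
s=get_state();print(s["eef_pos"],s["ee_rot"],s["force"],s["moment"])
E
```

```text
[ 0.4791235  -0.32372407  0.16851451] [-3.14100015e+00  8.12881289e-04  2.82640129e+00] [-3.9327089   2.38410734 11.35515558] [0.86468452 1.36957387 0.06645784]
```

Request:
{"api": "apply_moves", "payload": {"steps": [{"translation":[0,0,-0.003],"rotation":[0,0,0]},{"translation":[0,0,-0.005],"rotation":[0,0,0]},{"translation":[0,0,-0.005],"rotation":[0,0,0.05]},{"translation":[0,0,-0.005],"rotation":[0,0,0.12]},{"translation":[0,0,-0.005],"rotation":[0,0,0.2]},{"translation":[0,0,-0.005],"rotation":[0,0,0.3]},{"translation":[0,0,-0.005],"rotation":[0,0,0.4]},{"translation":[0,0,-0.005],"rotation":[0,0,0.5]},{"translation":[0,0,-0.005],"rotation":[0,0,0.6]},{"translation":[0,0,-0.005],"rotation":[0,0,0.7]}]}}

```text
t: 16.18
eef_pos: [0.4809, -0.3245, 0.1682]
ee_rot: [-3.139, 0.004, -3.088]
force: [0.2, -1.0, 11.7]
width: 0.0159
gripper_force: 35.0
```

```bash
python3 - <<'E'
from h import *
s=get_state();print(s["eef_pos"],s["ee_rot"],s["force"],s["moment"])
E
```

```text
[ 0.48087157 -0.32446522  0.16818596] [-3.13900649  0.00402007 -3.08784438] [ 0.21216035 -1.00262819 11.71630047] [ 0.07789622  0.08399145 -0.31286404]
```

Request:
{"api": "apply_moves", "payload": {"steps": [{"translation":[0,0,0],"rotation":[0,0,0.1]},{"translation":[0,0,0],"rotation":[0,0,0.2]},{"translation":[0,0,0],"rotation":[0,0,0.3]},{"translation":[0,0,0],"rotation":[0,0,0.4]},{"translation":[0,0,0],"rotation":[0,0,0.5]},{"translation":[0,0,0],"rotation":[0,0,0.6]},{"translation":[0,0,0],"rotation":[0,0,0.7]},{"translation":[0,0,0],"rotation":[0,0,0.8]},{"translation":[0,0,0],"rotation":[0,0,0.9]},{"translation":[0,0,0],"rotation":[0,0,1]}]}}

```text
t: 17.02
eef_pos: [0.481, -0.3244, 0.1682]
ee_rot: [-3.137, 0.002, -2.564]
force: [0.5, 0.2, 11.5]
width: 0.0159
gripper_force: 35.1
```

Request:
{"api": "apply_moves", "payload": {"steps": [{"translation":[0,0,0],"rotation":[0,0,0.1]},{"translation":[0,0,0],"rotation":[0,0,0.2]},{"translation":[0,0,0],"rotation":[0,0,0.3]},{"translation":[0,0,0],"rotation":[0,0,0.4]},{"translation":[0,0,0.0],"rotation":[0,0,0.4]},{"translation":[0,0,0.02],"rotation":[0,0,0.4]},{"translation":[0,0,0.05],"rotation":[0,0,0.4]},{"translation":[0,0,0.1],"rotation":[0,0,0.4]},{"translation":[0,0,0.15],"rotation":[0,0,0.4]},{"translation":[0,0,0.2],"rotation":[0,0,0.4]}]}}

```text
t: 17.85
eef_pos: [0.4786, -0.323, 0.2155]
ee_rot: [3.14, -0.0, -2.358]
force: [-0.2, 0.4, -2.6]
width: 0.0157
gripper_force: 35.0
```

```bash
python3 - <<'E'
from h import *
s=get_state();print(s["eef_pos"],s["ee_rot"],s["force"],s["moment"],s["q"])
g=grab_frame("side");cv2.imwrite("pics/s5.png",g)
cv2.imwrite("pics/s5c.png",cv2.convertScaleAbs(cv2.resize(g[200:330,250:400],(690,598),interpolation=cv2.INTER_CUBIC),alpha=1.8))
E
```

```text
[ 0.47858592 -0.32297167  0.21553162] [ 3.13969303e+00 -8.62157958e-05 -2.35810206e+00] [-0.1958795   0.35530873 -2.57658213] [ 0.07418603 -0.14674316 -0.01461485] [-2.55629424e-01  2.07970382e-01 -2.23057755e-01 -9.77469216e-04
 -1.14144947e+00 -5.31268745e-01]
```

View pics/s5c.png

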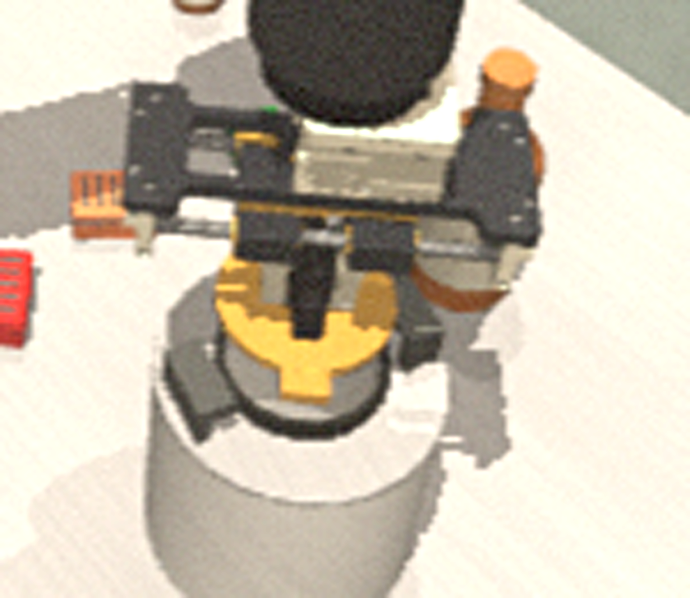

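The side view shows the cap lifted free of the open mouth, held level by its grip bar at (312,290), with the catches intact. I'll carry it to the board.

Request:
{"api": "apply_moves", "payload": {"steps": [{"translation":[0,0,0.06],"rotation":[0,0,0]},{"translation":[0,0.05,0.1],"rotation":[0,0,0]},{"translation":[0.03,0.15,0.1],"rotation":[0,0,0]},{"translation":[0.06,0.27,0.1],"rotation":[0,0,0]},{"translation":[0.09,0.4,0.1],"rotation":[0,0,0]},{"translation":[0.12,0.53,0.1],"rotation":[0,0,0]},{"translation":[0.15,0.66,0.1],"rotation":[0,0,0]},{"translation":[0.18,0.79,0.1],"rotation":[0,0,0]},{"translation":[0.21,0.9,0.1],"rotation":[0,0,0]},{"translation":[0.24,1,0.1],"rotation":[0,0,0]}]}}

```text
t: 18.73
eef_pos: [0.5386, -0.071, 0.2403]
ee_rot: [3.141, 0.0, -2.357]
force: [-0.3, -0.8, -3.0]
width: 0.0155
gripper_force: 35.0
```

Request:
{"api": "apply_moves", "payload": {"steps": [{"translation":[0.03,0.1,0],"rotation":[0,0,0]},{"translation":[0.06,0.22,0],"rotation":[0,0,0]},{"translation":[0.09,0.34,0],"rotation":[0,0,0]},{"translation":[0.12,0.46,0],"rotation":[0,0,0]},{"translation":[0.15,0.58,0],"rotation":[0,0,0]},{"translation":[0.18,0.7,0],"rotation":[0,0,0]},{"translation":[0.2,0.81,0],"rotation":[0,0,0]},{"translation":[0.22,0.9,0],"rotation":[0,0,0]},{"translation":[0.24,0.97,0],"rotation":[0,0,0]},{"translation":[0.24,1,0],"rotation":[0,0,0]}]}}

```text
t: 19.57
eef_pos: [0.5992, 0.1791, 0.2398]
ee_rot: [3.141, -0.001, -2.356]
force: [0.8, 0.3, -2.8]
width: 0.0159
gripper_force: 35.0
```

Request:
{"api": "apply_moves", "payload": {"steps": [{"translation":[0.01,0.1,0],"rotation":[0,0,0]},{"translation":[0.02,0.2,-0.02],"rotation":[0,0,0]},{"translation":[0.022,0.3,-0.08],"rotation":[0,0,0]},{"translation":[0.022,0.38,-0.16],"rotation":[0,0,0]},{"translation":[0.022,0.42,-0.26],"rotation":[0,0,0]},{"translation":[0.022,0.426,-0.36],"rotation":[0,0,0]},{"translation":[0.022,0.426,-0.46],"rotation":[0,0,0]},{"translation":[0.022,0.426,-0.56],"rotation":[0,0,0]},{"translation":[0.022,0.426,-0.64],"rotation":[0,0,0]},{"translation":[0.022,0.426,-0.68],"rotation":[0,0,0]}]}}

```text
t: 20.4
eef_pos: [0.6028, 0.2815, 0.0674]
ee_rot: [3.141, -0.005, -2.359]
force: [-0.2, -0.4, -2.3]
width: 0.0161
gripper_force: 35.0
```

Request:
{"api": "apply_moves", "payload": {"steps": [{"translation":[0,0,-0.02],"rotation":[0,0,0]},{"translation":[0,0,-0.05],"rotation":[0,0,0]},{"translation":[0,0,-0.08],"rotation":[0,0,0]},{"translation":[0,0,-0.1],"rotation":[0,0,0]},{"translation":[0,0,-0.12],"rotation":[0,0,0]},{"translation":[0,0,-0.13],"rotation":[0,0,0]},{"translation":[0,0,-0.136],"rotation":[0,0,0]},{"translation":[0,0,-0.136],"rotation":[0,0,0]},{"translation":[0,0,-0.136],"rotation":[0,0,0]},{"translation":[0,0,-0.136],"rotation":[0,0,0]}]}}

```text
t: 21.23
eef_pos: [0.6049, 0.2832, 0.0372]
ee_rot: [-3.141, 0.001, -2.358]
force: [-0.4, 0.7, -1.7]
width: 0.0155
gripper_force: 35.0
```

Request:
{"api": "apply_moves", "payload": {"steps": [{"translation":[0,0,-0.002],"rotation":[0,0,0]},{"translation":[0,0,-0.004],"rotation":[0,0,0]},{"translation":[0,0,-0.006],"rotation":[0,0,0]},{"translation":[0,0,-0.008],"rotation":[0,0,0]},{"translation":[0,0,-0.008],"rotation":[0,0,0]},{"translation":[0,0,-0.008],"rotation":[0,0,0]},{"translation":[0,0,-0.008],"rotation":[0,0,0]},{"translation":[0,0,-0.008],"rotation":[0,0,0]},{"translation":[0,0,-0.008],"rotation":[0,0,0]},{"translation":[0,0,-0.008],"rotation":[0,0,0]}]}}

```text
t: 22.07
eef_pos: [0.6047, 0.2831, 0.0352]
ee_rot: [-3.142, 0.0, -2.358]
force: [-2.8, -1.1, 4.9]
width: 0.0158
gripper_force: 35.0
```

Request:
{"api": "apply_moves", "payload": {"steps": [{"translation":[0,0,0.002],"rotation":[0,0,0]},{"translation":[0,0,0.004],"rotation":[0,0,0]},{"translation":[0,0,0.004],"rotation":[0,0,0]},{"translation":[0,0,0.004],"rotation":[0,0,0]},{"translation":[0,0,0.004],"rotation":[0,0,0]},{"translation":[0,0,0.004],"rotation":[0,0,0]},{"translation":[0,0,0.004],"rotation":[0,0,0]},{"translation":[0,0,0.03],"rotation":[0,0,0]},{"translation":[0,0,0.1],"rotation":[0,0,0]},{"translation":[0,0,0.2],"rotation":[0,0,0]}], "jaw": 0}}

```text
t: 22.9
eef_pos: [0.6034, 0.2821, 0.0835]
ee_rot: [3.141, -0.004, -2.358]
force: [1.5, 0.6, 0.0]
width: 0.0438
gripper_force: 0.0
```

Request:
{"api": "apply_moves", "payload": {"steps": [{"translation":[0,0,0.15],"rotation":[0,0,0]},{"translation":[0,0,0.3],"rotation":[0,0,0]},{"translation":[0,0,0.45],"rotation":[0,0,0]},{"translation":[-0.1,-0.1,0.5],"rotation":[0,0,0]},{"translation":[-0.2,-0.2,0.5],"rotation":[0,0,0]},{"translation":[-0.3,-0.3,0.5],"rotation":[0,0,0]},{"translation":[-0.36,-0.4,0.5],"rotation":[0,0,0]},{"translation":[-0.36,-0.5,0.5],"rotation":[0,0,0]},{"translation":[-0.36,-0.6,0.5],"rotation":[0,0,0]},{"translation":[-0.36,-0.6,0.5],"rotation":[0,0,0]}]}}

```text
t: 23.73
eef_pos: [0.5138, 0.13, 0.211]
ee_rot: [-3.141, 0.001, -2.359]
force: [-0.5, -0.2, -0.4]
width: 0.044
gripper_force: 0.0
```

```bash
cat > look.py <<'E'
from meas import *
import sys
n=sys.argv[1]
s=get_state();print(np.round(s["eef_pos"],4),s["ee_rot"],s["force"],s["t"])
f=grab_frame("top");cv2.imwrite(f"pics/{n}t.png",f);g=grab_frame("side");cv2.imwrite(f"pics/{n}s.png",g)
c=cv2.resize(f[110:250,130:420],(790,381),interpolation=cv2.INTER_CUBIC)
d=cv2.resize(g[140:340,170:400],(640,556),interpolation=cv2.INTER_CUBIC)
o=np.zeros((600,800,3),np.uint8);o[:290,:600]=cv2.resize(c,(600,290));o[290:,:356]=cv2.resize(d,(356,310))
cv2.imwrite(f"pics/{n}c.png",cv2.convertScaleAbs(o,alpha=1.8))
print(board(f))
for b in blobs(f,(13,100,45),(20,255,95),25,(240,120,340,235))[0]:print("cas top",rect(ray("top",b,.03)),b.mean(0))
E
python3 look.py p1
```

```text
[0.5138 0.13   0.211 ] [-3.14134070e+00  9.02346124e-04 -2.35911981e+00] [-0.54419624 -0.16868227 -0.44899322] 23.7333
((array([607.7, 295.1]), 150.1, 133.8, 88.4), array([[0.54289881, 0.37046387, 0.024     ],
       [0.6767518 , 0.36848014, 0.024     ],
       [0.67243021, 0.2182383 , 0.024     ],
       [0.53865451, 0.22103683, 0.024     ]]))
cas top (array([491.1,  17.4]), 45.8, 24.2, 36.6) [264.02083333 209.41666667]
cas top (array([552.8, -89.4]), 44.7, 23.3, -37.7) [296.78846154 191.26923077]
```

View pics/p1c.png

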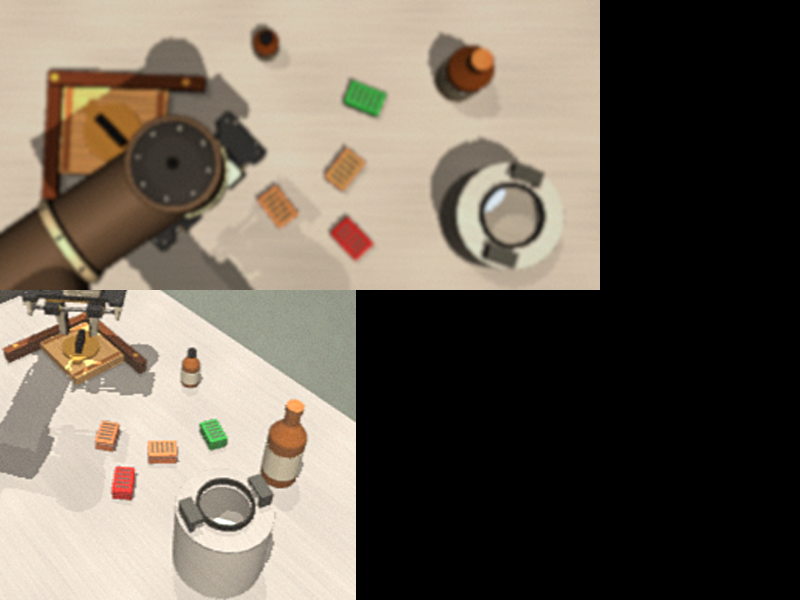

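The top view shows the cap lying on the board at (110,130) and the mouth open at (512,215). The only copper cassettes are at (276,205) and (345,168). I'll take the nearer one first.

Request:
{"api": "apply_moves", "payload": {"steps": [{"translation":[-0.03,-0.1,0],"rotation":[0,0,-0.1]},{"translation":[-0.06,-0.22,0],"rotation":[0,0,-0.2]},{"translation":[-0.09,-0.34,0],"rotation":[0,0,-0.233]},{"translation":[-0.095,-0.44,-0.05],"rotation":[0,0,-0.233]},{"translation":[-0.095,-0.46,-0.15],"rotation":[0,0,-0.233]},{"translation":[-0.095,-0.46,-0.3],"rotation":[0,0,-0.233]},{"translation":[-0.095,-0.46,-0.45],"rotation":[0,0,-0.233]},{"translation":[-0.095,-0.46,-0.55],"rotation":[0,0,-0.233]},{"translation":[-0.095,-0.46,-0.58],"rotation":[0,0,-0.233]},{"translation":[-0.095,-0.46,-0.58],"rotation":[0,0,-0.233]}], "jaw": -0.5}}

```text
t: 24.67
eef_pos: [0.49, 0.018, 0.0632]
ee_rot: [3.141, -0.004, -2.479]
force: [-0.2, -0.9, 0.1]
width: 0.0658
gripper_force: 0.0
```

```bash
python3 - <<'E'
from h import *
s=get_state();print(np.round(s["eef_pos"],4),s["ee_rot"],s["width"])
g=grab_frame("side");cv2.imwrite("pics/s6.png",g)
# side view: cassette A vs first picture
for n,im in(("0",cv2.imread("pics/side0.png")),("p1",cv2.imread("pics/p1s.png")),("6",g)):
    for b in blobs(im,(7,100,60),(17,255,255),25,(220,210,295,262))[0]:print(n,b.mean(0),len(b),rect(ray("side",b,.02)))
cv2.imwrite("pics/s6c.png",cv2.convertScaleAbs(cv2.resize(g[170:290,190:340],(700,560),interpolation=cv2.INTER_CUBIC),alpha=1.8))
E
```

```text
[0.49   0.018  0.0632] [ 3.14061605 -0.0041576  -2.4792104 ] 0.06576712859169627
0 [274.39344262 243.8852459 ] 61 (array([548.7, -92.7]), 60.6, 57.8, -38.9)
0 [239.13114754 234.31147541] 61 (array([486. ,  15.1]), 81.2, 42.7, 43.3)
p1 [274.56666667 243.76666667] 60 (array([549.8, -93.6]), 57.9, 57.8, -38.9)
p1 [239.05       234.23333333] 60 (array([486. ,  14.8]), 80.5, 42.6, 41.2)
6 [273.57142857 244.57142857] 70 (array([548.7, -92.7]), 60.6, 57.8, -38.9)
6 [239.         234.21666667] 60 (array([485.7,  15. ]), 80.3, 43.9, 40.6)
```

View pics/s6c.png

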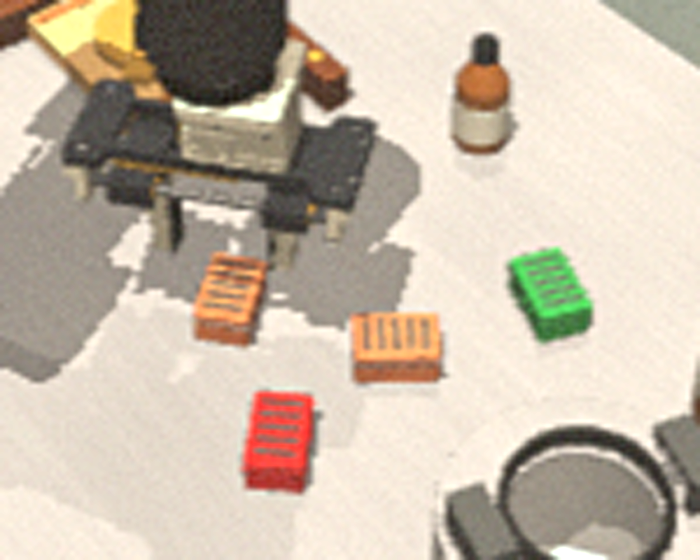

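The fingers (tips at (165,240) and (285,260)) straddle cassette A at (230,300) with clearance.

Request:
{"api": "apply_moves", "payload": {"steps": [{"translation":[0,0,-0.05],"rotation":[0,0,0]},{"translation":[0,0,-0.1],"rotation":[0,0,0]},{"translation":[0,0,-0.15],"rotation":[0,0,0]},{"translation":[0,0,-0.19],"rotation":[0,0,0]},{"translation":[0,0,-0.21],"rotation":[0,0,0]},{"translation":[0,0,-0.228],"rotation":[0,0,0]},{"translation":[0,0,-0.228],"rotation":[0,0,0]},{"translation":[0,0,-0.228],"rotation":[0,0,0]},{"translation":[0,0,-0.228],"rotation":[0,0,0]},{"translation":[0,0,-0.228],"rotation":[0,0,0]}]}}

```text
t: 25.55
eef_pos: [0.4914, 0.0182, 0.0085]
ee_rot: [-3.141, 0.001, -2.48]
force: [-0.2, -0.3, 0.0]
width: 0.0654
gripper_force: 0.0
```

Request:
{"api": "apply_moves", "payload": {"steps": [{"translation":[0,0,0],"rotation":[0,0,0]},{"translation":[0,0,0],"rotation":[0,0,0]},{"translation":[0,0,0],"rotation":[0,0,0]},{"translation":[0,0,0],"rotation":[0,0,0]},{"translation":[0,0,0],"rotation":[0,0,0]},{"translation":[0,0,0],"rotation":[0,0,0]},{"translation":[0,0,0],"rotation":[0,0,0]},{"translation":[0,0,0],"rotation":[0,0,0]},{"translation":[0,0,0.02],"rotation":[0,0,0]},{"translation":[0,0,0.06],"rotation":[0,0,0]}], "jaw": 1, "newtons": 20}}

```text
t: 26.38
eef_pos: [0.4898, 0.0176, 0.0221]
ee_rot: [3.141, -0.003, -2.48]
force: [-0.2, 0.1, -2.2]
width: 0.04
gripper_force: 19.9
```

Request:
{"api": "apply_moves", "payload": {"steps": [{"translation":[0,0,0.12],"rotation":[0,0,0]},{"translation":[0,0,0.27],"rotation":[0,0,-0.1]},{"translation":[0,0,0.42],"rotation":[0,0,-0.3]},{"translation":[0,-0.02,0.56],"rotation":[0,0,-0.5]},{"translation":[0,-0.08,0.69],"rotation":[0,0,-0.7]},{"translation":[0,-0.16,0.8],"rotation":[0,0,-0.9]},{"translation":[0,-0.26,0.828],"rotation":[0,0,-0.9]},{"translation":[0,-0.36,0.828],"rotation":[0,0,-0.9]},{"translation":[0,-0.4,0.828],"rotation":[0,0,-0.9]},{"translation":[0,-0.4,0.828],"rotation":[0,0,-0.9]}]}}

```text
t: 27.22
eef_pos: [0.4902, -0.0836, 0.2298]
ee_rot: [3.141, -0.0, -2.953]
force: [-0.0, 0.5, -1.4]
width: 0.0398
gripper_force: 19.9
```

Request:
{"api": "apply_moves", "payload": {"steps": [{"translation":[0,-0.1,0],"rotation":[0,0,-0.2]},{"translation":[0,-0.22,0],"rotation":[0,0,-0.4]},{"translation":[-0.01,-0.35,0],"rotation":[0,0,-0.6]},{"translation":[-0.02,-0.48,0],"rotation":[0,0,-0.8]},{"translation":[-0.03,-0.61,0],"rotation":[0,0,-0.967]},{"translation":[-0.04,-0.74,0],"rotation":[0,0,-0.967]},{"translation":[-0.047,-0.86,0],"rotation":[0,0,-0.967]},{"translation":[-0.047,-0.93,0],"rotation":[0,0,-0.967]},{"translation":[-0.047,-0.966,0],"rotation":[0,0,-0.967]},{"translation":[-0.047,-0.966,0],"rotation":[0,0,-0.967]}]}}

```text
t: 28.05
eef_pos: [0.4789, -0.3243, 0.2289]
ee_rot: [-3.142, -0.002, 2.824]
force: [-0.2, 0.8, -2.4]
width: 0.0397
gripper_force: 19.9
```

Request:
{"api": "apply_moves", "payload": {"steps": [{"translation":[0,0,-0.03],"rotation":[0,0,0]},{"translation":[0,0,-0.08],"rotation":[0,0,0]},{"translation":[0,0,-0.12],"rotation":[0,0,0]},{"translation":[0,0,-0.16],"rotation":[0,0,0]},{"translation":[0,0,-0.18],"rotation":[0,0,0]},{"translation":[0,0,-0.2],"rotation":[0,0,0]},{"translation":[0,0,-0.2],"rotation":[0,0,0]},{"translation":[0,0,-0.2],"rotation":[0,0,0]},{"translation":[0,0,-0.2],"rotation":[0,0,0]},{"translation":[0,0,-0.2],"rotation":[0,0,0]}]}}

```text
t: 28.88
eef_pos: [0.4795, -0.3237, 0.1804]
ee_rot: [-3.142, 0.001, 2.826]
force: [0.4, 0.1, -1.9]
width: 0.04
gripper_force: 19.9
```

```bash
python3 - <<'E'
from meas import *
s=get_state();print(np.round(s["eef_pos"],4),s["ee_rot"],s["force"],s["width"])
g=grab_frame("side");cv2.imwrite("pics/s7.png",g);f=cv2.imread("pics/p1t.png")
cv2.imwrite("pics/s7c.png",cv2.convertScaleAbs(cv2.resize(g[200:330,250:400],(690,598),interpolation=cv2.INTER_CUBIC),alpha=1.8))
# ring circle from p1 pictures: dark outer rim at z=.167
for n in("top","side"):
    im=cv2.imread(f"pics/p1{n[0]}.png");c=proj(n,[.479,-.3235,.167])[0].astype(int)
    b,m=blobs(im,(0,0,0),(180,255,38),8,(c[0]-18,c[1]-16,c[0]+18,c[1]+16))
    P=ray(n,np.vstack(b),.167)[:,:2]*1000;k=np.linalg.norm(P-[479,-323.5],axis=1)<60
    print(n,cv2.minEnclosingCircle(np.float32(P[k])),k.sum())
E
```

```text
[ 0.4795 -0.3237  0.1804] [-3.14150579e+00  1.01614233e-03  2.82589724e+00] [ 0.36796097  0.07200644 -1.90160046] 0.04004975513262379
top ((480.0325927734375, -348.07122802734375), 36.32185745239258) 49
side ((486.94268798828125, -315.50250244140625), 39.78455352783203) 70
```

View pics/s7c.png

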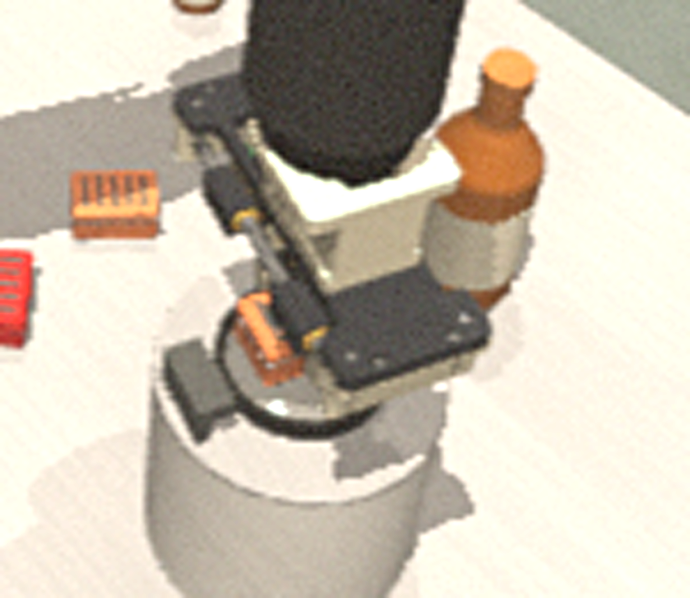

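The cassette (265,335) hangs over the mouth between the catches, clear of the ring. I'll lower it a little into the ring and release.

Request:
{"api": "apply_moves", "payload": {"steps": [{"translation":[0.004,-0.002,-0.01],"rotation":[0,0,0]},{"translation":[0.004,-0.002,-0.02],"rotation":[0,0,0]},{"translation":[0.004,-0.002,-0.03],"rotation":[0,0,0]},{"translation":[0.004,-0.002,-0.04],"rotation":[0,0,0]},{"translation":[0.004,-0.002,-0.04],"rotation":[0,0,0]},{"translation":[0.004,-0.002,-0.04],"rotation":[0,0,0]},{"translation":[0.004,-0.002,-0.04],"rotation":[0,0,0]},{"translation":[0.004,-0.002,-0.04],"rotation":[0,0,0]},{"translation":[0.004,-0.002,-0.04],"rotation":[0,0,0]},{"translation":[0.004,-0.002,-0.04],"rotation":[0,0,0]}]}}

```text
t: 29.77
eef_pos: [0.4802, -0.324, 0.1699]
ee_rot: [-3.142, 0.0, 2.826]
force: [-0.8, 0.2, -1.1]
width: 0.0399
gripper_force: 19.9
```

Request:
{"api": "apply_moves", "payload": {"steps": [{"translation":[0,0,0],"rotation":[0,0,0]},{"translation":[0,0,0],"rotation":[0,0,0]},{"translation":[0,0,0],"rotation":[0,0,0]},{"translation":[0,0,0],"rotation":[0,0,0]},{"translation":[0,0,0.02],"rotation":[0,0,0]},{"translation":[0,0,0.06],"rotation":[0,0,0]},{"translation":[0,0,0.12],"rotation":[0,0,0]},{"translation":[0,0,0.2],"rotation":[0,0,0]},{"translation":[0,0,0.28],"rotation":[0,0,0]},{"translation":[0,0,0.32],"rotation":[0,0,0]}], "jaw": -0.5}}

```text
t: 30.6
eef_pos: [0.4811, -0.3246, 0.2535]
ee_rot: [-3.141, 0.004, 2.826]
force: [0.1, -0.7, 0.7]
width: 0.0654
gripper_force: 0.0
```

Request:
{"api": "apply_moves", "payload": {"steps": [{"translation":[0.03,0.1,0],"rotation":[0,0,-0.2]},{"translation":[0.07,0.22,0],"rotation":[0,0,-0.4]},{"translation":[0.11,0.35,0],"rotation":[0,0,-0.6]},{"translation":[0.15,0.48,0],"rotation":[0,0,-0.653]},{"translation":[0.19,0.61,0],"rotation":[0,0,-0.653]},{"translation":[0.23,0.74,-0.06],"rotation":[0,0,-0.653]},{"translation":[0.27,0.86,-0.16],"rotation":[0,0,-0.653]},{"translation":[0.289,0.941,-0.3],"rotation":[0,0,-0.653]},{"translation":[0.289,0.941,-0.4],"rotation":[0,0,-0.653]},{"translation":[0.289,0.941,-0.4],"rotation":[0,0,-0.653]}]}}

```text
t: 31.43
eef_pos: [0.5494, -0.0875, 0.145]
ee_rot: [-3.137, -0.007, 2.485]
force: [-1.5, 0.0, 0.1]
width: 0.0656
gripper_force: 0.0
```

```bash
python3 look.py p2; python3 - <<'E'
from h import *
im=cv2.imread("pics/p2s.png")
for b in blobs(im,(7,100,60),(17,255,255),25,(220,210,295,262))[0]:print(b.mean(0),len(b),rect(ray("side",b,.02)))
E
```

```text
[ 0.5494 -0.0875  0.145 ] [-3.13655806 -0.00651481  2.48524971] [-1.49585875  0.02638209  0.11481225] 31.4333
((array([605.9, 286.7]), 166.2, 138.5, 89.0), array([[0.538129  , 0.37028222, 0.024     ],
       [0.67667713, 0.36969007, 0.024     ],
       [0.67365139, 0.20279989, 0.024     ],
       [0.53517221, 0.20432997, 0.024     ]]))
cas top (array([556.3,  75. ]), 129.2, 48.5, 12.1) [249.13829787 187.45744681]
cas top (array([602.9, -92.1]), 262.1, 141.7, -84.7) [297.01666667 179.57083333]
[274.5 244. ] 62 (array([547.9, -92.1]), 58.6, 57.8, -38.9)
```

View pics/p2c.png

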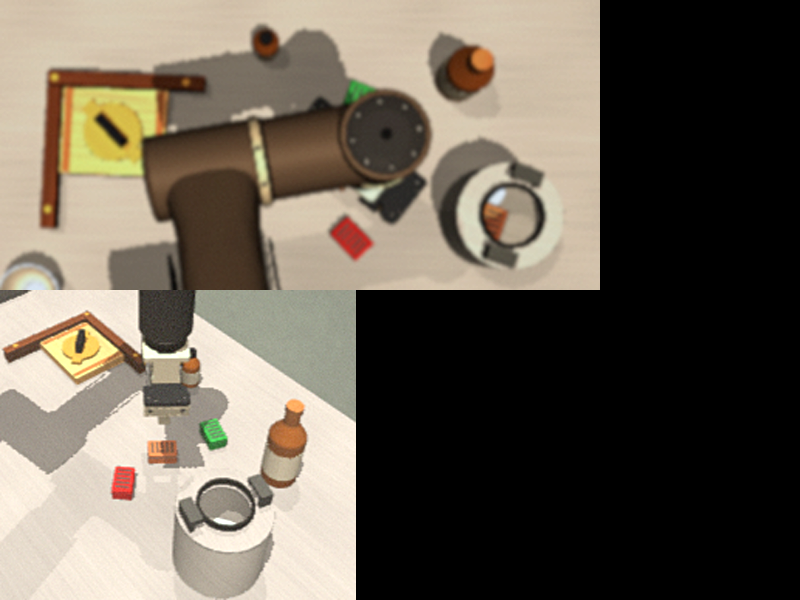

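Cassette A lies in the vessel (copper visible at (495,215) in the mouth). B is unmoved at (162,452) in the side part, under the gripper. I'll go down on B.

Request:
{"api": "apply_moves", "payload": {"steps": [{"translation":[0,0,-0.05],"rotation":[0,0,0]},{"translation":[0,0,-0.15],"rotation":[0,0,0]},{"translation":[0,0,-0.26],"rotation":[0,0,0]},{"translation":[0,0,-0.36],"rotation":[0,0,0]},{"translation":[0,0,-0.45],"rotation":[0,0,0]},{"translation":[0,0,-0.52],"rotation":[0,0,0]},{"translation":[0,0,-0.55],"rotation":[0,0,0]},{"translation":[0,0,-0.568],"rotation":[0,0,0]},{"translation":[0,0,-0.568],"rotation":[0,0,0]},{"translation":[0,0,-0.568],"rotation":[0,0,0]}]}}

```text
t: 32.37
eef_pos: [0.5536, -0.0889, 0.0093]
ee_rot: [3.14, 0.002, 2.484]
force: [-0.3, 0.2, 0.0]
width: 0.0654
gripper_force: 0.0
```

Request:
{"api": "apply_moves", "payload": {"steps": [{"translation":[0,0,0],"rotation":[0,0,0]},{"translation":[0,0,0],"rotation":[0,0,0]},{"translation":[0,0,0],"rotation":[0,0,0]},{"translation":[0,0,0],"rotation":[0,0,0]},{"translation":[0,0,0],"rotation":[0,0,0]},{"translation":[0,0,0],"rotation":[0,0,0]},{"translation":[0,0,0],"rotation":[0,0,0]},{"translation":[0,0,0],"rotation":[0,0,0]},{"translation":[0,0,0.02],"rotation":[0,0,0]},{"translation":[0,0,0.06],"rotation":[0,0,0]}], "jaw": 1, "newtons": 20}}

```text
t: 33.2
eef_pos: [0.5512, -0.0888, 0.022]
ee_rot: [-3.14, -0.002, 2.484]
force: [-0.6, -0.2, -1.3]
width: 0.04
gripper_force: 20.0
```

Request:
{"api": "apply_moves", "payload": {"steps": [{"translation":[0,0,0.12],"rotation":[0,0,0]},{"translation":[0,0,0.27],"rotation":[0,0,0.1]},{"translation":[0,0,0.42],"rotation":[0,0,0.3]},{"translation":[0,-0.02,0.56],"rotation":[0,0,0.5]},{"translation":[-0.02,-0.08,0.69],"rotation":[0,0,0.653]},{"translation":[-0.05,-0.16,0.8],"rotation":[0,0,0.653]},{"translation":[-0.09,-0.26,0.828],"rotation":[0,0,0.653]},{"translation":[-0.12,-0.36,0.828],"rotation":[0,0,0.653]},{"translation":[-0.15,-0.48,0.828],"rotation":[0,0,0.653]},{"translation":[-0.18,-0.6,0.828],"rotation":[0,0,0.653]}]}}

```text
t: 34.03
eef_pos: [0.5067, -0.2396, 0.231]
ee_rot: [3.141, 0.001, 2.827]
force: [0.4, 0.1, -1.6]
width: 0.0399
gripper_force: 20.0
```

Request:
{"api": "apply_moves", "payload": {"steps": [{"translation":[-0.03,-0.1,0],"rotation":[0,0,0]},{"translation":[-0.06,-0.2,0],"rotation":[0,0,0]},{"translation":[-0.09,-0.29,0],"rotation":[0,0,0]},{"translation":[-0.109,-0.341,0],"rotation":[0,0,0]},{"translation":[-0.109,-0.341,0],"rotation":[0,0,0]},{"translation":[-0.109,-0.341,-0.06],"rotation":[0,0,0]},{"translation":[-0.109,-0.341,-0.12],"rotation":[0,0,0]},{"translation":[-0.109,-0.341,-0.16],"rotation":[0,0,0]},{"translation":[-0.109,-0.341,-0.19],"rotation":[0,0,0]},{"translation":[-0.109,-0.341,-0.2],"rotation":[0,0,0]}]}}

```text
t: 34.87
eef_pos: [0.4798, -0.3233, 0.1787]
ee_rot: [3.141, -0.002, 2.826]
force: [0.6, 0.1, -1.1]
width: 0.0395
gripper_force: 20.0
```

Request:
{"api": "apply_moves", "payload": {"steps": [{"translation":[0,0,-0.01],"rotation":[0,0,0]},{"translation":[0,0,-0.02],"rotation":[0,0,0]},{"translation":[0,0,-0.03],"rotation":[0,0,0]},{"translation":[0,0,-0.04],"rotation":[0,0,0]},{"translation":[0,0,-0.04],"rotation":[0,0,0]},{"translation":[0,0,-0.04],"rotation":[0,0,0]},{"translation":[0,0,-0.04],"rotation":[0,0,0]},{"translation":[0,0,-0.04],"rotation":[0,0,0]},{"translation":[0,0,-0.04],"rotation":[0,0,0]},{"translation":[0,0,-0.04],"rotation":[0,0,0]}]}}

```text
t: 35.7
eef_pos: [0.4802, -0.324, 0.1699]
ee_rot: [-3.142, 0.0, 2.826]
force: [0.6, -0.1, -1.3]
width: 0.0393
gripper_force: 20.0
```

Request:
{"api": "apply_moves", "payload": {"steps": [{"translation":[0,0,0],"rotation":[0,0,0]},{"translation":[0,0,0],"rotation":[0,0,0]},{"translation":[0,0,0],"rotation":[0,0,0]},{"translation":[0,0,0],"rotation":[0,0,0]},{"translation":[0,0,0.02],"rotation":[0,0,0]},{"translation":[0,0,0.08],"rotation":[0,0,0]},{"translation":[0,0,0.16],"rotation":[0,0,0]},{"translation":[0,0,0.26],"rotation":[0,0,0]},{"translation":[0,0,0.36],"rotation":[0,0,0]},{"translation":[0,0,0.4],"rotation":[0,0,0]}], "jaw": -0.5}}

```text
t: 36.53
eef_pos: [0.4812, -0.3248, 0.2741]
ee_rot: [-3.141, 0.005, 2.826]
force: [0.3, -0.9, 0.3]
width: 0.0659
gripper_force: 0.0
```

Request:
{"api": "apply_moves", "payload": {"steps": [{"translation":[-0.05,0.1,0],"rotation":[0,0,0]},{"translation":[-0.08,0.22,0],"rotation":[0,0,0]},{"translation":[-0.12,0.34,0],"rotation":[0,0,0]},{"translation":[-0.16,0.46,0],"rotation":[0,0,0]},{"translation":[-0.2,0.58,0],"rotation":[0,0,0]},{"translation":[-0.2,0.7,0],"rotation":[0,0,0]},{"translation":[-0.2,0.8,0],"rotation":[0,0,0]},{"translation":[-0.2,0.8,0],"rotation":[0,0,0]},{"translation":[-0.2,0.8,0],"rotation":[0,0,0]},{"translation":[-0.2,0.8,0],"rotation":[0,0,0]}]}}

```text
t: 37.37
eef_pos: [0.4302, -0.124, 0.27]
ee_rot: [3.141, 0.0, 2.827]
force: [-0.2, -0.2, 0.2]
width: 0.0655
gripper_force: 0.0
```

```bash
python3 look.py p3
```

```text
[ 0.4302 -0.124   0.27  ] [3.14148576e+00 3.89721137e-04 2.82678076e+00] [-0.18450904 -0.20237231  0.1871456 ] 37.3667
((array([605.8, 284.7]), 170.8, 138.5, 88.5), array([[0.53894165, 0.37083963, 0.024     ],
       [0.67756299, 0.36878704, 0.024     ],
       [0.67264534, 0.19783681, 0.024     ],
       [0.53411506, 0.20084946, 0.024     ]]))
cas top (array([428.1, -89. ]), 125.4, 32.9, -88.9) [296.61797753 230.62921348]
cas top (array([418. ,  29.9]), 99.0, 39.0, -58.0) [260.24675325 230.15584416]
cas top (array([ 460.5, -188.9]), 108.2, 25.4, -37.7) [325.87878788 219.5       ]
```

View pics/p3c.png

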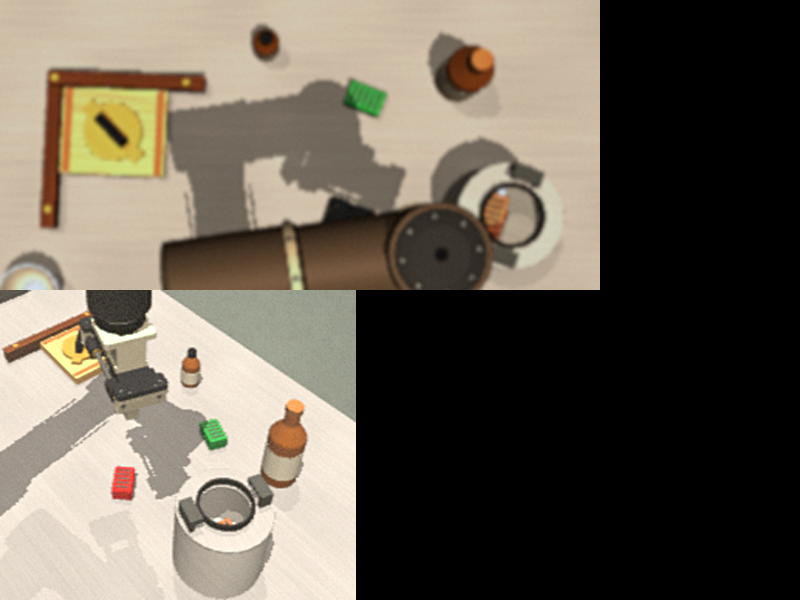

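Both cassettes are in the vessel (copper at (495,213) in the mouth). The cap lies on the flush board at (112,130), the bottles and bowl haven't moved, and the robot touches nothing. I'll check by number that no copper is left elsewhere on the counter, then hand in.

```bash
python3 - <<'E'
from h import *
n=0
for v,names in(("top",("top0","t2","p3t")),("side",("side0","p3s"))):
    for p in names:
        im=cv2.imread(f"pics/{p}.png")
        for b in blobs(im,(7,110,65) if v=="side" else (13,115,60),(18,255,130) if v=="side" else (19,255,95),40)[0]:
            c,l,s,a=rect(ray(v,b,.03))
            if 45<l<95 and 28<s<65 and 250<c[0]<900 and abs(c[1])<700:print(p,c,l,s)
E
```

```text
top0 [491.4  18.1] 58.9 37.1
top0 [552.8 -87.8] 59.3 39.3
t2 [666.  280.5] 90.7 43.2
side0 [ 542.7 -101.4] 56.9 52.9
side0 [480.6   4.4] 74.2 37.2
side0 [768.6  61. ] 55.4 36.9
p3s [768.6  61. ] 55.4 36.9
```

```bash
python3 -c "
from station import *
print(job_done())"
```

```text
the job is handed in; nothing more can be done
None
```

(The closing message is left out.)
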